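# Put the tool batteries on charge

## Task

Put the three loose tool batteries on charge: set each one down gently, flat, squarely and centrally on a free pad of the charging shelf, so that with the one already there they make a neat side-by-side row of four. Then switch the shelf on: lift the locking collar of its master lever, swing the lever right over to the back of the shelf and let the collar drop home again. Leave the battery that is already charging and the tape measure and screwdriver on the bench where they are.

Things in the scene. Friction and masses are not known exactly. Their poses are not given: they have to be found in the camera images.
- charger: white charging shelf fixed on the bench, 112 mm deep (x), 380 mm long (y); flat deck 100 mm above the bench with four dark pads along y at y = -152, -84, -16, 52 mm; 12 mm lip along the back, 53 mm behind the pads' centre line; grey switch housing (84 x 60 mm, 42 mm over the deck) at y = 145 mm. Origin: on the bench under the row's centre line; +x is the back, away from the robot
- pad1 (a point): centre of charging pad 1 of 4, on the deck's top (100 mm above the bench), axes as the shelf's; a flush dark rubber rectangle 88 mm (x) x 62 mm (y) with a fine grey cross; pads are 68 mm apart centre to centre along y, so packs stand 10 mm apart; free at the start
- pad2 (a point): centre of charging pad 2 of 4, on the deck's top (100 mm above the bench), axes as the shelf's; a flush dark rubber rectangle 88 mm (x) x 62 mm (y) with a fine grey cross; pads are 68 mm apart centre to centre along y, so packs stand 10 mm apart; free at the start
- pad3 (a point): centre of charging pad 3 of 4, on the deck's top (100 mm above the bench), axes as the shelf's; a flush dark rubber rectangle 88 mm (x) x 62 mm (y) with a fine grey cross; pads are 68 mm apart centre to centre along y, so packs stand 10 mm apart; free at the start
- pad4 (a point): centre of charging pad 4 of 4, on the deck's top (100 mm above the bench), axes as the shelf's; a flush dark rubber rectangle 88 mm (x) x 62 mm (y) with a fine grey cross; pads are 68 mm apart centre to centre along y, so packs stand 10 mm apart; next to the switch, already occupied by pack_parked
- pack_a: loose tool battery pack, one of four alike: black body 84 mm long (its x) x 58 mm wide (its y) x 36 mm high, and on it a grey slide-on tongue 60 mm long x 36 mm wide x 20 mm high (36 to 56 mm above the underside), centred across the width and 2 mm towards +x; mass about 0.36 kg. Grip it by the tongue's flat sides. Starts flat on the bench. Origin: centre of the underside; z up
- pack_b: loose tool battery pack, one of four alike: black body 84 mm long (its x) x 58 mm wide (its y) x 36 mm high, and on it a grey slide-on tongue 60 mm long x 36 mm wide x 20 mm high (36 to 56 mm above the underside), centred across the width and 2 mm towards +x; mass about 0.36 kg. Grip it by the tongue's flat sides. Starts flat on the bench. Origin: centre of the underside; z up
- pack_c: loose tool battery pack, one of four alike: black body 84 mm long (its x) x 58 mm wide (its y) x 36 mm high, and on it a grey slide-on tongue 60 mm long x 36 mm wide x 20 mm high (36 to 56 mm above the underside), centred across the width and 2 mm towards +x; mass about 0.36 kg. Grip it by the tongue's flat sides. Starts flat on the bench. Origin: centre of the underside; z up
- pack_parked: battery pack identical to the loose ones, already standing on pad 4, beside the switch; it stays there. Origin: centre of the underside
- lever_hinge (a point): hinge centre of the master lever, inside the switch housing, 24 mm above the deck and 93 mm from pad 4's centre towards the shelf's +y; axes as the shelf's; the lever swings about the shelf's y axis
- lever (a joint): master lever angle (rad): 0 = off, leaning 0.4 rad from vertical to the front (shelf's -x, to the robot); 0.8 = on, leaning 0.4 rad to the back (+x). Stays where it is left (stiff, about 0.04 N m). With the collar down, two undercut steel lugs beside the lever's slot block it at either end (it only rocks by about 0.05 rad): it must not be forced
- collar (a joint): lift of the locking collar along the lever (m): 0 = down (locked), 0.010 = top of its travel. It must be up 7 mm or more for the lever to pass the middle (5 mm at the ends). A spring pulls it down (3.5 N when down, 7 N when up), so it drops home by itself once let go with the lever within 0.04 rad of the end of its swing; otherwise it stays up on the lugs
- collar_grip (a point): middle of the collar's grip, on the lever's axis, 57 mm from the hinge when the collar is down; z points along the lever, y is the shelf's y. The grip is a steel block with two ribbed flats, 20 mm across the flats (along y) x 24 mm x 22 mm tall along the lever; under it a square steel sleeve, 15.5 x 20 mm; above it the 8 mm lever goes on to a black tip, 15 mm wide, ending 88 mm from the hinge
- tape_measure: bystander: yellow and black tape measure, 78 x 38 x 60 mm, on the bench in front of the shelf. Origin: centre of the underside
- screwdriver: bystander: screwdriver with a wooden handle, 180 mm long along its x, lying on the bench in front of the shelf. Origin: its middle, at bench height
Things that resemble listed ones, but are neither listed nor needed, are in the scene too. What is shaped like the pack_c but red is not meant. What is shaped like the pack_a but red is not meant.

How it is judged:
On the way, in this order (a step that is already met when the one before it is completed fails the run):
1. all four packs stand in the row, each on its own pad, let go, with the lever still off (((horizontal distance between pack_a and pad1 below 0.01 m and z of pack_a in the frame of pad1 below 0.004 m and angle between the x axis of pack_a and the x axis of charger, either way round below 0.12 rad) or (horizontal distance between pack_b and pad1 below 0.01 m and z of pack_b in the frame of pad1 below 0.004 m and angle between the x axis of pack_b and the x axis of charger, either way round below 0.12 rad) or (horizontal distance between pack_c and pad1 below 0.01 m and z of pack_c in the frame of pad1 below 0.004 m and angle between the x axis of pack_c and the x axis of charger, either way round below 0.12 rad)) and ((horizontal distance between pack_a and pad2 below 0.01 m and z of pack_a in the frame of pad2 below 0.004 m and angle between the x axis of pack_a and the x axis of charger, either way round below 0.12 rad) or (horizontal distance between pack_b and pad2 below 0.01 m and z of pack_b in the frame of pad2 below 0.004 m and angle between the x axis of pack_b and the x axis of charger, either way round below 0.12 rad) or (horizontal distance between pack_c and pad2 below 0.01 m and z of pack_c in the frame of pad2 below 0.004 m and angle between the x axis of pack_c and the x axis of charger, either way round below 0.12 rad)) and ((horizontal distance between pack_a and pad3 below 0.01 m and z of pack_a in the frame of pad3 below 0.004 m and angle between the x axis of pack_a and the x axis of charger, either way round below 0.12 rad) or (horizontal distance between pack_b and pad3 below 0.01 m and z of pack_b in the frame of pad3 below 0.004 m and angle between the x axis of pack_b and the x axis of charger, either way round below 0.12 rad) or (horizontal distance between pack_c and pad3 below 0.01 m and z of pack_c in the frame of pad3 below 0.004 m and angle between the x axis of pack_c and the x axis of charger, either way round below 0.12 rad)) and horizontal distance between pack_parked and pad4 below 0.01 m and z of pack_parked in the frame of pad4 below 0.004 m and angle between the x axis of pack_parked and the x axis of charger, either way round below 0.12 rad and linear speed of each of pack_a, pack_b, pack_c below 0.02 m/s and contact force between the fingers and pack_a below 0.2 N and contact force between the fingers and pack_b below 0.2 N and contact force between the fingers and pack_c below 0.2 N and value of joint lever below 0.12 rad), for 0.2 s.
2. the collar is lifted while the lever is still at off (value of joint collar above 0.004 m and value of joint lever below 0.2 rad), for 0.05 s.
3. the lever is swung over to the back (value of joint lever above 0.68 rad), for 0.1 s.
At the end, for the whole second after the job is handed in: each of the four pads carries one battery pack, flat on it (underside centre within 4 mm of the deck), its centre within 10 mm of the pad's centre and its long side within 0.12 rad of the shelf's x, at rest; the lever is on (above 0.70 rad) and its collar is down (under 2 mm) (((horizontal distance between pack_a and pad1 below 0.01 m and z of pack_a in the frame of pad1 below 0.004 m and angle between the x axis of pack_a and the x axis of charger, either way round below 0.12 rad) or (horizontal distance between pack_b and pad1 below 0.01 m and z of pack_b in the frame of pad1 below 0.004 m and angle between the x axis of pack_b and the x axis of charger, either way round below 0.12 rad) or (horizontal distance between pack_c and pad1 below 0.01 m and z of pack_c in the frame of pad1 below 0.004 m and angle between the x axis of pack_c and the x axis of charger, either way round below 0.12 rad)) and ((horizontal distance between pack_a and pad2 below 0.01 m and z of pack_a in the frame of pad2 below 0.004 m and angle between the x axis of pack_a and the x axis of charger, either way round below 0.12 rad) or (horizontal distance between pack_b and pad2 below 0.01 m and z of pack_b in the frame of pad2 below 0.004 m and angle between the x axis of pack_b and the x axis of charger, either way round below 0.12 rad) or (horizontal distance between pack_c and pad2 below 0.01 m and z of pack_c in the frame of pad2 below 0.004 m and angle between the x axis of pack_c and the x axis of charger, either way round below 0.12 rad)) and ((horizontal distance between pack_a and pad3 below 0.01 m and z of pack_a in the frame of pad3 below 0.004 m and angle between the x axis of pack_a and the x axis of charger, either way round below 0.12 rad) or (horizontal distance between pack_b and pad3 below 0.01 m and z of pack_b in the frame of pad3 below 0.004 m and angle between the x axis of pack_b and the x axis of charger, either way round below 0.12 rad) or (horizontal distance between pack_c and pad3 below 0.01 m and z of pack_c in the frame of pad3 below 0.004 m and angle between the x axis of pack_c and the x axis of charger, either way round below 0.12 rad)) and horizontal distance between pack_parked and pad4 below 0.01 m and z of pack_parked in the frame of pad4 below 0.004 m and angle between the x axis of pack_parked and the x axis of charger, either way round below 0.12 rad and linear speed of each of pack_a, pack_b, pack_c below 0.02 m/s and value of joint lever above 0.7 rad and value of joint collar below 0.002 m); the robot touches nothing.
It fails at once if the pack already charging was shoved more than 8 mm (distance of pack_parked from where it was at the start of the episode above 0.008 m).
It fails at once if the tape measure or the screwdriver was moved more than 30 mm (distance of any of tape_measure, screwdriver from where it was at the start of the episode above 0.03 m).
It fails at once if a pack was dropped (it moves at over 0.45 m/s, as after a fall of 10 mm, with no finger on it) ((linear speed of pack_a above 0.45 m/s and contact force between the fingers and pack_a below 0.1 N) or (linear speed of pack_b above 0.45 m/s and contact force between the fingers and pack_b below 0.1 N) or (linear speed of pack_c above 0.45 m/s and contact force between the fingers and pack_c below 0.1 N)).
It fails at once if the lever was forced over with its collar down (value of joint lever between 0.2 and 0.6 rad and value of joint collar below 0.003 m).
It also fails if it takes over 72 s, if anything falls off the work surface, if the arm or the gripper's body presses on something with over 40 N, if the wrist force passes 120 N, or if a joint passes its speed limit or range.

## Robot

A 6-joint arm with a two-finger parallel gripper is mounted at the origin on the work surface. World frame = base frame: x ahead of the robot, y to its left, z up, the work surface at z = 0. Lengths are in m, angles in rad, forces in N, time in s.
With the tool pointing down it reaches from about 0.375 to 0.9 m from the base axis. Payload 3.1 kg.
Tool frame: the origin (TCP) lies midway between the tips of the shut fingers; the grasp point (between the pads) lies 19 mm behind it (pinch_z is the distance from the TCP to the grasp point, in m); y points along the fingers, z is the direction in which the jaws open and shut, and the axes are right-handed (so a half turn about y gives the same grasp; the last joint's range is limited). The gripper opens to 87 mm and grips with 3 to 60 N. Pads are 19 mm wide; open, the fingers measure 117 mm over their backs; the gripper's body (75 mm by 190 mm) begins 51 mm behind the grasp point.
Start: joints at [-1.476, 0.527, 1.433, -0, 1.181, -0.178], TCP at [0.169, -0.602, 0.223] pointing down, gripper open.
Joint ranges: [-3.08, 3.08], [-0.75, 2.2], [0.22, 2.44], [-1.43, 4.57], [0, 2.65], [-2.85, 2.85]. Speed limits (rad/s): [2.79, 2.79, 3.14, 3.14, 3.14, 3.14].

## Interface

Orientations are given as a unit quaternion [x, y, z, w].
In Python, from rig import * gives the robot as it stands.
- The arm moves only by the tool drive_tool, never from a script. Its argument "plan" is a list of rows, each a list of 7 numbers: the shift along the tool's x, y, z in mm, then the turn, a rotation vector about the tool's x, y, z in degrees, then the finger opening in mm, from 0 to 87. A call has 1 to 10 rows; each row is the pose to reach, as a shift and turn from the pose commanded when the call began, along the tool's axes at that moment; what a row does not reach only later rows make up. A row lasts 1/10 s, in which the tool goes at most 50 mm and 8.59 degrees, less where a joint would pass 70% of its speed; a pose out of reach is approached as far as the arm can. A call with a gripper value outside its range is refused whole. The fingers move at their own pace and stop on an object; "newtons" is the grip in N (left out, the last holds). Time passes only in rows, so rows that repeat a pose let the fingers close. It gives the time, the measured TCP pose, the force and the opening at its end, in the units of the state.
- get_obs(): the state, without advancing time (a new reading comes with each control period).
- camera(name): name is "scene" or "side" or "wrist"; returns the picture (400x640x3 uint8, blue, green, red); there is no depth.
- get_calibration(name): a dict with "fx", "fy", "cx", "cy" (pixels), "origin" and "rotation" of the camera in the world; the wrist camera has in their place "tool_from_camera" (4x4, takes a point from camera to tool coordinates, whose origin is the TCP and whose axes are the tool frame's). Camera axes: x right, y down, z forward; pixel columns grow to the right and rows downward; lengths in m; the calibration is good to about 2 mm. A picture is of the moment at which its call begins: read the wrist's pose just before it. get_calibration takes no time and is no camera call.
- hand_in(): hands the job in, once; it reports no verdict.
Trained networks look in the newest picture that a camera, given by its name, has taken for a name from the list of things; names that differ only in an ending like _2 or _b are one class to them, and where a whole thing is asked for, a point or a joint stands for the part that bears it (a point fixed in the world has none). Each returns a list of dicts, best first, with "conf" (0 to 1); they miss things now and then, are a little off and sometimes report something else, mostly with a low value. They report only what shows in the picture. A call takes as long as a camera call. They do not tell look-alikes from the thing itself.
- spot_in(camera, target): "location" ([column, row] in pixels, amid what is visible of it).
- mark_of(camera, target): "location" ([column, row] in pixels: a listed point, or the origin of a listed thing).
The state is a dict: "time": time; "q": joint angles; "joint_velocities": joint speeds; "joint_torque": joint torques, N m; "position": TCP position; "tool_rot": TCP orientation; "ft_force": force on the tool from outside, world axes, zero at the start; "moment": the same for the moment, N m; "grip_width": finger opening in m.
Only numpy, scipy, OpenCV 4.12 (cv2) and the standard library are available. Lean on these libraries where they do the work, as an engineer would, in place of code of your own. Each camera call takes 0.05 s, during which the arm holds its last target. There are 200 camera calls.

## Working session

There is one attempt and no reset: what is moved stays moved. The work goes in short steps, Python scripts to look and compute and a tool call to move; the robot and the scene stay as the last step left them, time stands still between calls to the robot, and variables do not carry over. Pictures are saved under pics/ and viewed, about 8 in all and at most 12, crops included, and the job is handed in when it is done.

Besides the shell and the picture viewer there is one more tool, called after "Call:" by a JSON object that holds its "api" and its "payload", one argument or row to a line. drive_tool: Moves the arm, as the interface text tells. Its arguments: {"type":"object","properties":{"plan":{"type":"array","items":{"type":"array","items":{"type":"number"}}},"newtons":{"type":"number"}},"required":["plan"]}

```bash
ls; mkdir -p pics
cat > h.py <<'E'
from rig import *
import numpy as np, cv2
from scipy.spatial.transform import Rotation as R
def cam(name):
    c=get_calibration(name)
    if 'origin' in c: o=np.array(c['origin']);Rm=np.array(c['rotation'])
    else:
        s=get_obs();T=np.array(c['tool_from_camera']);Rt=R.from_quat(s['tool_rot']).as_matrix()
        Rm=Rt@T[:3,:3];o=np.array(s['position'])+Rt@T[:3,3]
    return c,o,Rm
def ray(name,px,z,C=None):
    c,o,Rm=C or cam(name)
    d=Rm@np.array([(px[0]-c['cx'])/c['fx'],(px[1]-c['cy'])/c['fy'],1]);return o+d*(z-o[2])/d[2]
def proj(name,P,C=None):
    c,o,Rm=C or cam(name);p=Rm.T@(np.array(P)-o);return np.array([c['fx']*p[0]/p[2]+c['cx'],c['fy']*p[1]/p[2]+c['cy']])
E
python3 - <<'E'
from h import *
np.set_printoptions(precision=3,suppress=True)
s=get_obs();print(s['position'],R.from_quat(s['tool_rot']).as_matrix(),s['grip_width'])
ims=[]
for n in ('scene','side'):
    im=camera(n);cv2.imwrite(f'pics/{n}0.png',im);ims.append(im)
    print(n,cam(n)[1])
    for t,z in [('pack_a',0),('charger',0),('pad1',.1),('pad4',.1),('pack_parked',.1),('collar_grip',.18),('lever_hinge',.124),('tape_measure',0),('screwdriver',0)]:
        for d in mark_of(n,t)[:6]: print(t,np.round(d['location']),round(d['conf'],2),ray(n,d['location'],z))
cv2.imwrite('pics/both0.png',np.vstack([cv2.resize(i,(480,300)) for i in ims]))
E
```

```text
pics
[ 0.169 -0.601  0.222] [[-0.963 -0.     0.27 ]
 [-0.27   0.002 -0.963]
 [-0.    -1.    -0.002]] 0.08667980680237843
scene [0.983 0.718 0.694]Traceback (most recent call last):
  File "<stdin>", line 9, in <module>
  File "h.py", line 13, in ray
    d=Rm@np.array([(px[0]-c['cx'])/c['fx'],(px[1]-c['cy'])/c['fy'],1]);return o+d*(z-o[2])/d[2]
      ~~^~~~~~~~~~~~~~~~~~~~~~~~~~~~~~~~~~~~~~~~~~~~~~~~~~~~~~~~~~~~~~
ValueError: matmul: Input operand 1 has a mismatch in its core dimension 0, with gufunc signature (n?,k),(k,m?)->(n?,m?) (size 3 is different from 4)
```

```bash
sed -i "s/Rm=np.array(c\['rotation'\])/Rm=R.from_quat(c['rotation']).as_matrix()/" h.py
python3 - <<'E'
from h import *
np.set_printoptions(precision=3,suppress=True)
ims=[]
for n in ('scene','side'):
    im=camera(n);cv2.imwrite(f'pics/{n}0.png',im);ims.append(im)
    print(n,cam(n)[1])
    for t,z in [('pack_a',0),('charger',0),('pad1',.1),('pad4',.1),('pack_parked',.1),('collar_grip',.18),('lever_hinge',.124),('tape_measure',0),('screwdriver',0)]:
        for d in mark_of(n,t)[:6]: print(t,np.round(d['location']),round(d['conf'],2),ray(n,d['location'],z))
cv2.imwrite('pics/both0.png',np.vstack([cv2.resize(i,(480,300)) for i in ims]))
E
```

```text
scene [0.983 0.718 0.694]
pack_a [432. 248.] 0.93 [0.325 0.144 0.   ]
pack_a [338. 222.] 0.71 [ 0.447 -0.07   0.   ]
pack_a [286. 182.] 0.61 [ 0.459 -0.321  0.   ]
pack_a [480. 288.] 0.58 [0.337 0.299 0.   ]
pack_a [469. 338.] 0.56 [0.455 0.376 0.   ]
charger [261. 210.] 0.7 [ 0.585 -0.234  0.   ]
charger [279. 257.] 0.65 [ 0.638 -0.034  0.   ]
pad1 [275. 222.] 0.77 [ 0.639 -0.034  0.1  ]
pad1 [261. 207.] 0.75 [ 0.636 -0.108  0.1  ]
pad1 [248. 192.] 0.71 [ 0.633 -0.186  0.1  ]
pad1 [288. 236.] 0.69 [0.64  0.023 0.1  ]
pad1 [312. 194.] 0.39 [ 0.511 -0.084  0.1  ]
pad4 [275. 222.] 0.77 [ 0.639 -0.034  0.1  ]
pad4 [261. 207.] 0.75 [ 0.636 -0.108  0.1  ]
pad4 [248. 192.] 0.71 [ 0.633 -0.186  0.1  ]
pad4 [288. 236.] 0.69 [0.64  0.023 0.1  ]
pad4 [312. 194.] 0.39 [ 0.511 -0.084  0.1  ]
pack_parked [289. 235.] 0.93 [0.636 0.023 0.1  ]
pack_parked [411. 284.] 0.48 [0.523 0.281 0.1  ]
pack_parked [282. 179.] 0.24 [ 0.535 -0.191  0.1  ]
collar_grip [321. 221.] 0.62 [0.611 0.113 0.18 ]
lever_hinge [313. 252.] 0.67 [0.64  0.126 0.124]
lever_hinge [280. 253.] 0.37 [0.693 0.09  0.124]
tape_measure
[... 379 characters left out ...]
  0.1  ]
pad1 [299. 178.] 0.7 [ 0.631 -0.038  0.1  ]
pad1 [330. 161.] 0.6 [ 0.627 -0.174  0.1  ]
pad1 [314. 166.] 0.56 [ 0.646 -0.117  0.1  ]
pad1 [284. 189.] 0.15 [0.625 0.03  0.1  ]
pad4 [284. 185.] 0.8 [0.638 0.02  0.1  ]
pad4 [299. 178.] 0.7 [ 0.631 -0.038  0.1  ]
pad4 [330. 161.] 0.6 [ 0.627 -0.174  0.1  ]
pad4 [314. 166.] 0.56 [ 0.646 -0.117  0.1  ]
pad4 [284. 189.] 0.15 [0.625 0.03  0.1  ]
pack_parked [286. 187.] 0.57 [0.626 0.02  0.1  ]
collar_grip [266. 184.] 0.46 [0.599 0.116 0.18 ]
lever_hinge [258. 197.] 0.69 [0.627 0.127 0.124]
tape_measure [277. 274.] 0.85 [0.452 0.21  0.   ]
screwdriver [331. 160.] 0.57 [ 0.724 -0.282 -0.   ]
screwdriver [382. 202.] 0.42 [ 0.445 -0.236  0.   ]
```

View pics/both0.png

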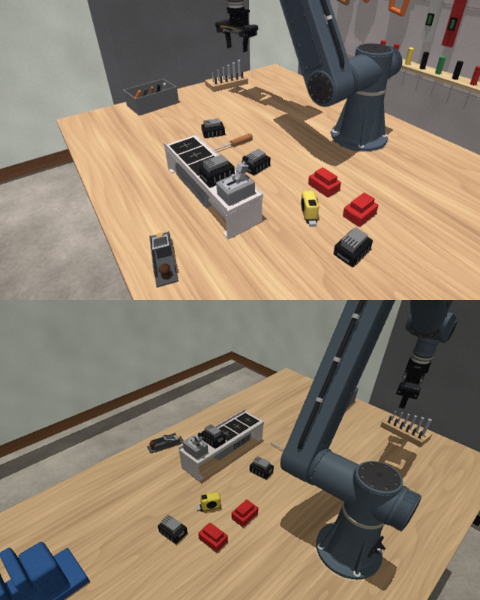

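Run:
```python
from h import *
np.set_printoptions(precision=3,suppress=True)
print(np.array(get_calibration('wrist')['tool_from_camera']),get_calibration('wrist')['fx'])
im=cv2.imread('pics/scene0.png')
cv2.imwrite('pics/crop1.png',cv2.resize(im[150:360,230:530],(780,546),interpolation=cv2.INTER_CUBIC))
```

```text
[[ 0.001  0.965  0.263 -0.072]
 [-0.001 -0.263  0.965 -0.163]
 [ 1.    -0.001  0.    -0.001]
 [ 0.     0.     0.     1.   ]] 307.6413595655083
```

View pics/crop1.png

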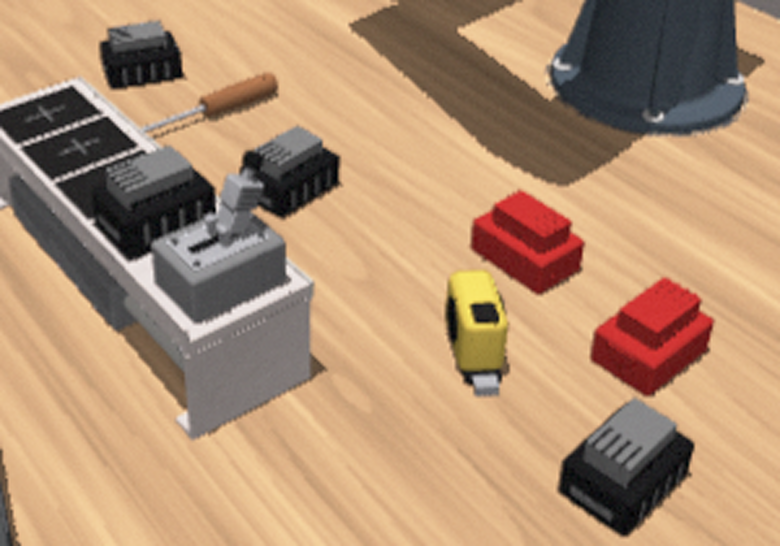

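Call:
{"api": "drive_tool", "payload": {
  "plan": [
    [-42,-10,-25,0,2,0,87],
    [-84,-20,-49,0,4,0,87],
    [-126,-30,-74,0,6,0,87],
    [-168,-40,-98,0,8,0,87],
    [-210,-50,-123,0,10,0,87],
    [-253,-60,-148,0,12,0,87],
    [-295,-70,-172,0,14,0,87],
    [-337,-80,-197,0,16,0,87],
    [-337,-80,-197,0,16,0,87],
    [-337,-80,-197,0,16,0,87]
  ]
}}

```text
time: 2.1
position: [0.4409, -0.3201, 0.3029]
tool_rot: [-0.001, -0.707, 0.707, 0.001]
ft_force: [-0.7, -0.3, -0.0]
grip_width: 0.0871
```

```bash
cat >> h.py <<'E'
from scipy.optimize import minimize
def boxpts(x0,x1,y0,y1,z0,z1): return np.array([[x,y,z] for x in(x0,x1) for y in(y0,y1) for z in(z0,z1)])
PK=[boxpts(-.042,.042,-.029,.029,0,.036),boxpts(-.028,.032,-.018,.018,.036,.056)]
def sil(p,C,z0,shape):
    c,o,Rm=C;m=np.zeros(shape,np.uint8);r=R.from_euler('z',p[2]).as_matrix()
    for B in PK:
        q=np.array([proj(None,b@r.T+[p[0],p[1],z0],C) for b in B])
        cv2.fillConvexPoly(m,np.round(cv2.convexHull(q.astype(np.float32))*16).astype(np.int32),1,cv2.LINE_8,4)
    return m
def fit_pack(im,C,xy,z0=0.0,win=60):
    hsv=cv2.cvtColor(im,cv2.COLOR_BGR2HSV).astype(int)
    mask=((hsv[...,1]<75)|(hsv[...,2]<45)).astype(np.uint8)
    u=proj(None,[xy[0],xy[1],z0+.02],C);yy,xx=np.mgrid[:im.shape[0],:im.shape[1]]
    W=((xx-u[0])**2+(yy-u[1])**2<(win*1.5)**2)
    mask=cv2.morphologyEx(mask,cv2.MORPH_OPEN,np.ones((3,3)))*W.astype(np.uint8)
    n,l,st,ce=cv2.connectedComponentsWithStats(mask)
    s0=sil([*xy,0],C,z0,mask.shape);k=1+np.argmax([((l==i)&(s0>0)).sum() for i in range(1,n)]);mask=(l==k).astype(np.uint8)
    def cost(p):
        s=sil(p,C,z0,mask.shape);return 1-(s&mask).sum()/max(1,(s|mask).sum())
    best=None
    for a in np.arange(0,2*np.pi,np.pi/6):
        f=minimize(cost,[*xy,a],method='Nelder-Mead',options=dict(initial_simplex=[[*xy,a],[xy[0]+.015,xy[1],a],[xy[0],xy[1]+.015,a],[*xy,a+.3]],maxiter=120))
        if best is None or f.fun<best.fun: best=f
    return best.x,1-best.fun,mask
E
cat > look.py <<'E'
import sys
from h import *
np.set_printoptions(precision=4,suppress=True)
C=cam('wrist');im=camera('wrist');name=sys.argv[1];cv2.imwrite(f'pics/{name}.png',im)
s=get_obs();print('tcp',np.array(s['position']),'z',R.from_quat(s['tool_rot']).as_matrix()[:,2])
xy=np.array([float(sys.argv[2]),float(sys.argv[3])])
d=[ray(None,d['location'],0,C)for d in mark_of('wrist','pack_a')];print(d)
c=min(d,key=lambda a:np.linalg.norm(a[:2]-xy))[:2] if d else xy
p,i,m=fit_pack(im,C,c);print('fit',p,'deg',np.degrees(p[2]),'iou',i)
con,_=cv2.findContours(sil(p,C,0,m.shape),0,2);cv2.drawContours(im,con,-1,(0,255,0),1)
cv2.circle(im,tuple(np.round(proj(None,[p[0]+.042*np.cos(p[2]),p[1]+.042*np.sin(p[2]),.02],C)).astype(int)),3,(0,0,255),-1)
cv2.imwrite(f'pics/{name}.png',im)
E
python3 look.py w1 .455 -.32
```

```text
tcp [ 0.44   -0.3209  0.3025] z [-0.0042 -1.      0.0005]
[array([0.3298, 0.1467, 0.    ]), array([ 0.4504, -0.3426,  0.    ]), array([ 0.446, -0.062,  0.   ])]
fit [ 0.452  -0.3449 -0.332 ] deg -19.02478584954363 iou 0.8558902020587114
```

View pics/w1.png

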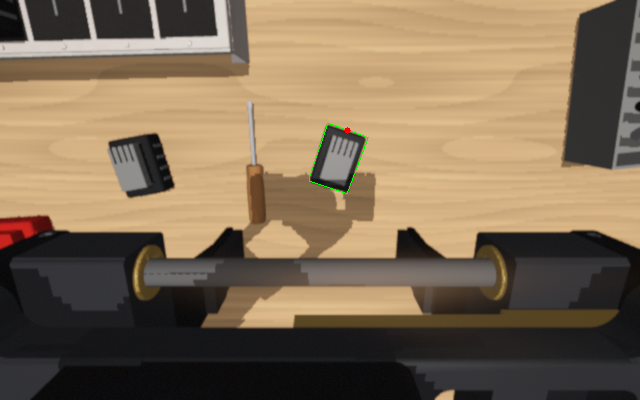

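Call:
{"api": "drive_tool", "payload": {
  "plan": [
    [-7,40,12,0,7,0,87],
    [-14,85,25,0,14,0,87],
    [-14,130,25,0,19,0,87],
    [-14,175,25,0,19,0,87],
    [-14,215,25,0,19,0,87],
    [-14,245,25,0,19,0,87],
    [-14,258,25,0,19,0,87],
    [-14,263,25,0,19,0,87],
    [-14,263,25,0,19,0,60],
    [-14,263,25,0,19,0,45]
  ],
  "newtons": 20
}}

```text
time: 3.2
position: [0.4547, -0.3472, 0.041]
tool_rot: [-0.12, -0.696, 0.698, 0.118]
ft_force: [-0.0, 0.6, 0.2]
grip_width: 0.0778
```

Call:
{"api": "drive_tool", "payload": {
  "plan": [
    [0,0,0,0,0,0,30],
    [0,0,0,0,0,0,30],
    [0,0,0,0,0,0,30],
    [0,0,0,0,0,0,30],
    [0,0,0,0,0,0,30]
  ],
  "newtons": 20
}}

```text
time: 3.7
position: [0.4542, -0.3459, 0.0397]
tool_rot: [-0.119, -0.697, 0.697, 0.118]
ft_force: [0.2, -0.2, -0.7]
grip_width: 0.0394
```

Call:
{"api": "drive_tool", "payload": {
  "plan": [
    [0,0,0,0,0,0,30],
    [0,0,0,0,0,0,30],
    [0,-5,0,0,0,0,30],
    [0,-20,0,0,0,0,30],
    [0,-60,0,0,0,0,30],
    [0,-105,0,0,0,0,30],
    [0,-150,0,0,0,0,30]
  ],
  "newtons": 25
}}

```text
time: 4.4
position: [0.4532, -0.345, 0.19]
tool_rot: [0.118, 0.698, -0.696, -0.12]
ft_force: [1.4, 0.6, -4.8]
grip_width: 0.0359
```

Call:
{"api": "drive_tool", "payload": {
  "plan": [
    [-3,-20,-34,0,-3,0,30],
    [-7,-40,-68,0,-6,0,30],
    [-10,-60,-102,0,-9,0,30],
    [-13,-80,-136,0,-12,0,30],
    [-17,-100,-170,0,-15,0,30],
    [-20,-100,-204,0,-17,0,30],
    [-20,-100,-204,0,-17,0,30],
    [-20,-100,-204,0,-17,0,30]
  ]
}}

```text
time: 5.2
position: [0.5396, -0.1589, 0.2887]
tool_rot: [0.013, 0.707, -0.707, -0.014]
ft_force: [0.2, -0.8, -3.9]
grip_width: 0.0359
```

```bash
cat > shelf.py <<'E'
import sys
from h import *
np.set_printoptions(precision=4,suppress=True)
C=cam('wrist');im=camera('wrist');name=sys.argv[1];cv2.imwrite(f'pics/{name}.png',im)
s=get_obs();M=R.from_quat(s['tool_rot']).as_matrix();print('tcp',np.array(s['position']),'w',s['grip_width']);print(M)
for t,z in (('pad1',.1),('charger',0),('lever_hinge',.124),('collar_grip',.176),('pack_a',0)):
    for d in mark_of('wrist',t): print(t,np.round(d['location'],1),round(d['conf'],2),ray(None,d['location'],z,C))
E
python3 shelf.py w2
```

```text
tcp [ 0.5395 -0.1598  0.2886] w 0.036243226112399586
[[-0.9992 -0.0025 -0.0399]
 [ 0.0399  0.0005 -0.9992]
 [ 0.0025 -1.     -0.0004]]
pad1 [277.   93.8] 0.92 [ 0.6344 -0.1156  0.1   ]
pad1 [333.4  85.8] 0.77 [ 0.6401 -0.1768  0.1   ]
pad1 [ 43.6 103.8] 0.61 [0.634  0.1399 0.1   ]
pad1 [210.   94.8] 0.6 [ 0.6362 -0.0429  0.1   ]
charger [221.9 100.4] 0.65 [ 0.635 -0.025  0.   ]
lever_hinge [ 45.8 106.3] 0.71 [0.63   0.1178 0.124 ]
pack_a [320.2 227.3] 0.76 [ 0.4406 -0.1551  0.    ]
pack_a [275.5  94.3] 0.73 [ 0.6401 -0.1005  0.    ]
pack_a [261.5 229.3] 0.72 [ 0.4409 -0.0632 -0.    ]
```

View pics/w2.png

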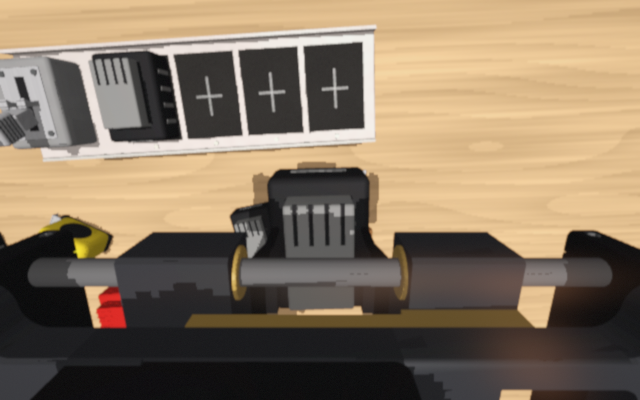

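Run:
```python
from h import *
np.set_printoptions(precision=4,suppress=True)
C=cam('wrist');im=cv2.imread('pics/w2.png');g=cv2.cvtColor(im,cv2.COLOR_BGR2GRAY)
P=[]
for u in ((335,88),(271,92),(210,96)):
    w=g[u[1]-22:u[1]+23,u[0]-18:u[0]+19].astype(float); m=w>w.min()+45 if 0 else w>90
    yy,xx=np.nonzero(m); c=((xx.min()+xx.max())/2+u[0]-18,(yy.min()+yy.max())/2+u[1]-22)
    p=ray(None,c,.1,C);P.append(p);print(c,p,m.sum())
# corners of white shelf top
for c in ((376,27),(375,138)): print('corner',ray(None,c,.1,C))
P=np.array(P);d=P[2]-P[0];print('yaw deg',np.degrees(np.arctan2(-d[0],d[1])),np.linalg.norm(d[:2]))
x=np.polyfit([-.152,-.084,-.016],P[:,:2],1);print(x, 'pad4',x[0]*.052+x[1])
```

```text
(np.float64(334.5), np.float64(88.0)) [ 0.6385 -0.1805  0.1   ] 254
(np.float64(271.5), np.float64(91.5)) [ 0.6378 -0.1122  0.1   ] 248
(np.float64(209.0), np.float64(95.5)) [ 0.6366 -0.0441  0.1   ] 239
corner [ 0.6959 -0.2249  0.1   ]
corner [ 0.5834 -0.2244  0.1   ]
yaw deg 0.7773924372220814 0.13643846527049094
[[-0.0136  1.0031]
 [ 0.6365 -0.028 ]] pad4 [0.6358 0.0242]
```

Call:
{"api": "drive_tool", "payload": {
  "plan": [
    [-25,20,4,0,-1,0,30],
    [-60,45,10,0,-2,0,30],
    [-90,75,15,0,-3,0,30],
    [-102,105,17,0,-3,0,30],
    [-102,125,17,0,-3,0,30],
    [-102,138,17,0,-3,0,30],
    [-102,143,17,0,-3,0,30],
    [-102,146,17,0,-3,0,30],
    [-102,148,17,0,-3,0,30],
    [-102,148,17,0,-3,0,30]
  ]
}}

```text
time: 6.5
position: [0.6421, -0.1815, 0.1427]
tool_rot: [0.004, -0.707, 0.707, -0.005]
ft_force: [-0.1, -0.1, -3.6]
grip_width: 0.0356
```

Call:
{"api": "drive_tool", "payload": {
  "plan": [
    [1,1,0,0,0,0,30],
    [1,1.5,0,0,0,0,30],
    [1,1.5,0,0,0,0,30]
  ]
}}

```text
time: 6.8
position: [0.6407, -0.1812, 0.1404]
tool_rot: [0.004, -0.707, 0.707, -0.004]
ft_force: [0.1, 0.3, -3.4]
grip_width: 0.0357
```

Call:
{"api": "drive_tool", "payload": {
  "plan": [
    [0,1,0,0,0,0,30],
    [0,1,0,0,0,0,30],
    [0,1,0,0,0,0,30]
  ]
}}

```text
time: 7.1
position: [0.6407, -0.1812, 0.14]
tool_rot: [0.004, -0.707, 0.707, -0.004]
ft_force: [-3.1, 1.3, 3.2]
grip_width: 0.0357
```

Call:
{"api": "drive_tool", "payload": {
  "plan": [
    [0,0,0,0,0,0,42],
    [0,0,0,0,0,0,52],
    [0,0,0,0,0,0,52],
    [0,0,0,0,0,0,52],
    [0,-5,0,0,0,0,52],
    [0,-20,0,0,0,0,52],
    [0,-45,0,0,0,0,52],
    [0,-80,0,0,0,0,52]
  ]
}}

```text
time: 7.9
position: [0.6398, -0.1808, 0.2193]
tool_rot: [-0.005, 0.708, -0.707, 0.003]
ft_force: [0.9, -0.8, 0.2]
grip_width: 0.0517
```

Call:
{"api": "drive_tool", "payload": {
  "plan": [
    [35,-15,-20,0,0,0,87],
    [75,-35,-43,0,0,0,87],
    [115,-55,-66,0,0,0,87],
    [155,-75,-89,0,0,0,87],
    [195,-80,-112,0,0,0,87],
    [211,-80,-121,0,0,0,87],
    [211,-80,-121,0,0,0,87],
    [211,-80,-121,0,0,0,87]
  ]
}}

```text
time: 8.7
position: [0.4294, -0.0632, 0.3004]
tool_rot: [0.003, -0.707, 0.708, -0.006]
ft_force: [-0.5, 0.2, 1.2]
grip_width: 0.0865
```

```bash
python3 look.py w3 .443 -.063
```

```text
tcp [ 0.4298 -0.0636  0.3001] z [ 0.0118 -0.9999  0.0014]
[array([0.3358, 0.2992, 0.    ]), array([0.452 , 0.3732, 0.    ]), array([0.3292, 0.1489, 0.    ]), array([ 0.4447, -0.0651,  0.    ])]
fit [ 0.4398 -0.0606  0.1901] deg 10.893466573342412 iou 0.8581209585393685
```

View pics/w3.png

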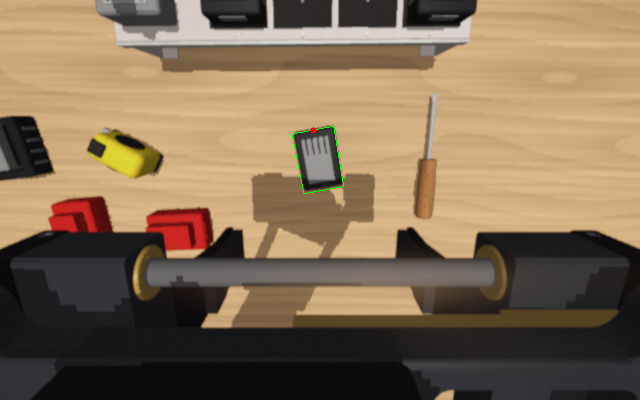

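Call:
{"api": "drive_tool", "payload": {
  "plan": [
    [-6,45,-2,0,-5,0,87],
    [-12,90,-3,0,-10,0,87],
    [-12,135,-3,0,-10,0,80],
    [-12,180,-3,0,-10,0,75],
    [-12,220,-3,0,-10,0,70],
    [-12,245,-3,0,-10,0,65],
    [-12,256,-3,0,-10,0,60],
    [-12,260,-3,0,-10,0,55],
    [-12,260,-3,0,-10,0,45],
    [-12,260,-3,0,-10,0,30]
  ],
  "newtons": 25
}}

```text
time: 9.8
position: [0.4413, -0.06, 0.0399]
tool_rot: [0.065, -0.704, 0.704, -0.067]
ft_force: [0.4, -0.6, 0.5]
grip_width: 0.0462
```

Call:
{"api": "drive_tool", "payload": {
  "plan": [
    [0,0,0,0,0,0,30],
    [0,0,0,0,0,0,30],
    [0,0,0,0,0,0,30],
    [0,0,0,0,0,0,30]
  ]
}}

```text
time: 10.2
position: [0.4414, -0.0601, 0.0402]
tool_rot: [0.065, -0.703, 0.705, -0.067]
ft_force: [0.0, -0.4, 7.1]
grip_width: 0.0354
```

Call:
{"api": "drive_tool", "payload": {
  "plan": [
    [0,-5,0,0,0,0,30],
    [0,-25,0,0,0,0,30],
    [0,-65,0,0,0,0,30],
    [0,-110,0,0,2,0,30],
    [-30,-140,3,0,4,0,30],
    [-70,-150,7,0,6,0,30],
    [-110,-150,12,0,8,0,30],
    [-150,-150,16,0,10,0,30],
    [-185,-150,20,0,10,0,30],
    [-197,-150,21,0,10,0,30]
  ]
}}

```text
time: 11.2
position: [0.6405, -0.0433, 0.1885]
tool_rot: [-0.004, 0.707, -0.707, 0.005]
ft_force: [-0.5, -0.2, -3.5]
grip_width: 0.0357
```

Call:
{"api": "drive_tool", "payload": {
  "plan": [
    [0,15,0,0,0,0,30],
    [0,32,0,0,0,0,30],
    [0,42,0,0,0,0,30],
    [0,46,0,0,0,0,30],
    [0,48,0,0,0,0,30],
    [0,48,0,0,0,0,30],
    [0,48,0,0,0,0,30]
  ]
}}

```text
time: 11.9
position: [0.6381, -0.0438, 0.1418]
tool_rot: [0.004, -0.707, 0.707, -0.005]
ft_force: [-0.7, -0.4, -2.5]
grip_width: 0.0357
```

Call:
{"api": "drive_tool", "payload": {
  "plan": [
    [0,1,0,0,0,0,30],
    [0,2,0,0,0,0,30],
    [0,2,0,0,0,0,30]
  ]
}}

```text
time: 12.2
position: [0.6381, -0.0438, 0.1403]
tool_rot: [0.004, -0.707, 0.707, -0.005]
ft_force: [-1.5, 0.4, 3.0]
grip_width: 0.0361
```

Call:
{"api": "drive_tool", "payload": {
  "plan": [
    [0,0,0,0,0,0,42],
    [0,0,0,0,0,0,52],
    [0,0,0,0,0,0,52],
    [0,0,0,0,0,0,52],
    [0,-5,0,0,0,0,52],
    [0,-20,0,0,0,0,52],
    [0,-45,0,0,0,0,52],
    [0,-90,0,0,0,0,52]
  ]
}}

```text
time: 13.0
position: [0.6354, -0.0432, 0.2269]
tool_rot: [-0.007, 0.708, -0.706, 0.002]
ft_force: [0.5, -0.0, 0.4]
grip_width: 0.052
```

Call:
{"api": "drive_tool", "payload": {
  "plan": [
    [20,-14,-40,0,0,0,87],
    [42,-28,-84,0,0,0,87],
    [64,-42,-128,0,0,0,87],
    [85,-56,-172,0,0,0,87],
    [107,-70,-216,0,0,0,87],
    [129,-70,-260,0,0,0,87],
    [151,-70,-304,0,0,0,87],
    [172,-70,-348,0,0,0,87],
    [192,-70,-388,0,0,0,87],
    [208,-70,-419,0,0,0,87]
  ]
}}

```text
time: 14.0
position: [0.4229, 0.3751, 0.2996]
tool_rot: [-0.005, 0.707, -0.707, 0.005]
ft_force: [0.9, -0.4, 0.6]
grip_width: 0.087
```

Call:
{"api": "drive_tool", "payload": {
  "plan": [
    [0,0,0,0,0,0,87],
    [0,0,0,0,0,0,87]
  ]
}}

```text
time: 14.2
position: [0.4242, 0.3733, 0.2993]
tool_rot: [0.005, -0.707, 0.707, -0.005]
ft_force: [0.6, 0.4, -1.1]
grip_width: 0.0867
```

```bash
python3 look.py w4 .448 .376
```

```text
tcp [0.4247 0.3725 0.2992] z [ 0.0125 -0.9999  0.0005]
[array([0.3304, 0.1494, 0.    ]), array([0.336, 0.298, 0.   ]), array([0.4545, 0.375 , 0.    ])]
fit [0.4496 0.3745 0.1867] deg 10.694272238323634 iou 0.862453531598513
```

View pics/w4.png

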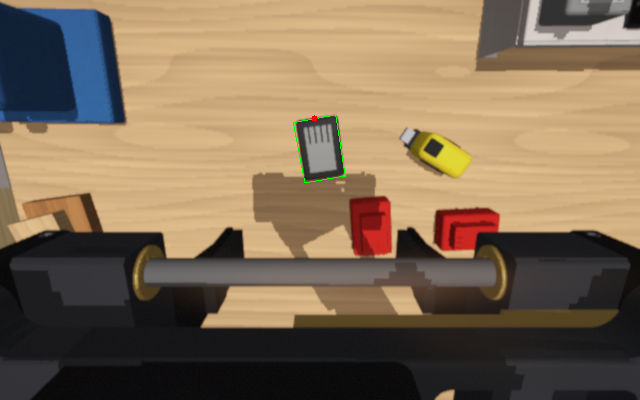

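Call:
{"api": "drive_tool", "payload": {
  "plan": [
    [-13,45,-1,0,-5,0,87],
    [-27,90,-2,0,-10,0,87],
    [-27,135,-2,0,-10,0,80],
    [-27,180,-2,0,-10,0,75],
    [-27,220,-2,0,-10,0,70],
    [-27,245,-2,0,-10,0,65],
    [-27,256,-2,0,-10,0,60],
    [-27,260,-2,0,-10,0,55],
    [-27,260,-2,0,-10,0,45],
    [-27,260,-2,0,-10,0,30]
  ],
  "newtons": 25
}}

```text
time: 15.3
position: [0.4529, 0.3755, 0.0406]
tool_rot: [-0.065, 0.704, -0.704, 0.067]
ft_force: [0.2, -0.4, 0.1]
grip_width: 0.0466
```

Call:
{"api": "drive_tool", "payload": {
  "plan": [
    [0,0,0,0,0,0,30],
    [0,0,0,0,0,0,30],
    [0,0,0,0,0,0,30],
    [0,0,0,0,0,0,30]
  ]
}}

```text
time: 15.7
position: [0.4527, 0.3752, 0.0406]
tool_rot: [-0.065, 0.704, -0.704, 0.067]
ft_force: [0.3, -2.5, 6.8]
grip_width: 0.0359
```

Call:
{"api": "drive_tool", "payload": {
  "plan": [
    [0,-5,0,0,0,0,30],
    [0,-25,0,0,0,0,30],
    [0,-65,0,0,0,0,30],
    [0,-110,0,0,0,0,30],
    [0,-155,0,0,0,0,30],
    [-5,-195,20,0,1,0,30],
    [-10,-225,50,0,2,0,30],
    [-16,-240,90,0,3,0,30],
    [-24,-240,135,0,4,0,30],
    [-33,-240,180,0,5,0,30]
  ]
}}

```text
time: 16.7
position: [0.5165, 0.2035, 0.2792]
tool_rot: [-0.036, 0.706, -0.706, 0.035]
ft_force: [1.5, 0.5, -4.5]
grip_width: 0.0359
```

Call:
{"api": "drive_tool", "payload": {
  "plan": [
    [-6,0,45,0,1,0,30],
    [-14,0,90,0,2,0,30],
    [-22,0,135,0,3,0,30],
    [-30,0,180,0,4,0,30],
    [-37,0,220,0,5,0,30],
    [-43,0,260,0,5,0,30],
    [-46,0,290,0,5,0,30],
    [-48,0,305,0,5,0,30],
    [-48,0,305,0,5,0,30],
    [-48,0,305,0,5,0,30]
  ]
}}

```text
time: 17.7
position: [0.5944, -0.0929, 0.2783]
tool_rot: [-0.005, 0.708, -0.706, 0.004]
ft_force: [0.1, 0.7, -4.2]
grip_width: 0.0358
```

Run:
```python
from h import *
s=get_obs();M=R.from_quat(s['tool_rot']).as_matrix();p=np.array(s['position']);print(p,s['grip_width'])
T=np.array([.6405,-.1122,.1425]);print('tool mm',np.round(M.T@(T-p)*1000,1),'yaw',np.degrees(np.arctan2(M[0,2],-M[1,2])),M[:,1])
```

```text
[ 0.5944498  -0.09288798  0.27832947] 0.03583899084389669
tool mm [-46.1 135.7  20.2] yaw 0.695437388774134 [-0.00223183  0.00239877 -0.99999463]
```

Call:
{"api": "drive_tool", "payload": {
  "plan": [
    [-30,20,13,0,0,0,30],
    [-46,45,20,0,0,0,30],
    [-46,75,20,0,0,0,30],
    [-46,100,20,0,0,0,30],
    [-46,120,20,0,0,0,30],
    [-46,130,20,0,0,0,30],
    [-46,134,20,0,0,0,30],
    [-46,136,20,0,0,0,30],
    [-46,136,20,0,0,0,30]
  ]
}}

```text
time: 18.6
position: [0.6423, -0.1136, 0.1441]
tool_rot: [0.004, -0.707, 0.707, -0.005]
ft_force: [0.6, -0.3, -3.9]
grip_width: 0.0359
```

Call:
{"api": "drive_tool", "payload": {
  "plan": [
    [0,1,0,0,0,0,30],
    [0,1,0,0,0,0,30]
  ]
}}

```text
time: 18.8
position: [0.6421, -0.114, 0.1429]
tool_rot: [0.004, -0.707, 0.707, -0.005]
ft_force: [-0.3, -0.6, -4.5]
grip_width: 0.0361
```

Nudge to the centre and go down until contact.

Call:
{"api": "drive_tool", "payload": {
  "plan": [
    [1,0.5,-1.5,0,0,0,30],
    [1,1,-1.5,0,0,0,30],
    [1,1.5,-1.5,0,0,0,30],
    [1,1.5,-1.5,0,0,0,30]
  ]
}}

```text
time: 19.2
position: [0.6404, -0.1122, 0.1414]
tool_rot: [-0.004, 0.707, -0.707, 0.004]
ft_force: [-2.4, 1.3, 2.3]
grip_width: 0.0356
```

Call:
{"api": "drive_tool", "payload": {
  "plan": [
    [0,1,0,0,0,0,30],
    [0,1,0,0,0,0,30]
  ]
}}

```text
time: 19.4
position: [0.6401, -0.1124, 0.1409]
tool_rot: [0.005, -0.707, 0.707, -0.004]
ft_force: [-5.2, 0.8, 5.6]
grip_width: 0.0358
```

Call:
{"api": "drive_tool", "payload": {
  "plan": [
    [0,0,0,0,0,0,42],
    [0,0,0,0,0,0,52],
    [0,0,0,0,0,0,52],
    [0,0,0,0,0,0,52],
    [0,-5,0,0,0,0,52],
    [0,-20,0,0,0,0,52],
    [0,-45,0,0,0,0,52],
    [0,-90,0,0,0,0,52]
  ]
}}

```text
time: 20.2
position: [0.6388, -0.1118, 0.2284]
tool_rot: [-0.006, 0.708, -0.706, 0.002]
ft_force: [0.5, -0.2, -0.1]
grip_width: 0.0519
```

Call:
{"api": "drive_tool", "payload": {
  "plan": [
    [25,-30,-28,0,0,0,52],
    [50,-60,-56,0,0,0,52],
    [75,-90,-84,0,0,0,52],
    [100,-100,-112,0,0,0,52],
    [100,-100,-112,0,0,0,52],
    [100,-100,-112,0,0,0,52]
  ]
}}

```text
time: 20.8
position: [0.5394, -0.0012, 0.3314]
tool_rot: [0.004, -0.707, 0.707, -0.006]
ft_force: [-0.5, 0.2, 0.7]
grip_width: 0.0521
```

```bash
cat > row.py <<'E'
import sys
from h import *
np.set_printoptions(precision=4,suppress=True)
C=cam('wrist');im=camera('wrist');name=sys.argv[1]
s=get_obs();print('tcp',np.array(s['position']),s['tool_rot'])
for d in mark_of('wrist','pack_a'): print(np.round(d['location']),round(d['conf'],2),ray(None,d['location'],.1,C))
for t,z in (('lever_hinge',.124),('collar_grip',.176),('charger',0)):
    for d in mark_of('wrist',t): print(t,np.round(d['location'],1),round(d['conf'],2),ray(None,d['location'],z,C))
hinge=np.array([.6365-.0136*.145,-.028+.145,.124])
for y in (-.152,-.084,-.016,.052):
    p=[.6365-.0136*y,-.028+y,.0136]
    con,_=cv2.findContours(sil(p,C,.1,im.shape[:2]),0,2);cv2.drawContours(im,con,-1,(0,255,0),1)
for a in (-.4,.4):
    for r,c in ((0,(255,0,0)),(.057,(0,0,255)),(.088,(0,255,255))):
        q=proj(None,hinge+[r*np.sin(a),0,r*np.cos(a)],C);print(a,r,q);cv2.circle(im,tuple(np.round(q).astype(int)),2,c,-1)
cv2.imwrite(f'pics/{name}.png',im)
E
python3 row.py w5
```

```text
tcp [ 0.5398 -0.0019  0.3305] [ 0.0035 -0.7068  0.7074 -0.0051]
[356.  89.] 0.92 [ 0.6423 -0.0431  0.1   ]
[410.  93.] 0.91 [ 0.6382 -0.109   0.1   ]
[465.  95.] 0.58 [ 0.6367 -0.1769  0.1   ]
lever_hinge [215.2  97.6] 0.65 [0.6292 0.12   0.124 ]
lever_hinge [336.4 101.5] 0.58 [ 0.6266 -0.0189  0.124 ]
collar_grip [199.9 114.1] 0.92 [0.6107 0.1197 0.176 ]
collar_grip [467.7  95.9] 0.39 [ 0.6314 -0.1452  0.176 ]
-0.4 0 [217.492  92.685]
-0.4 0.057 [202.3043 112.4769]
-0.4 0.088 [192.0089 125.8934]
0.4 0 [217.492  92.685]
0.4 0.057 [198.2988  64.3401]
0.4 0.088 [184.4103  43.8293]
```

View pics/w5.png

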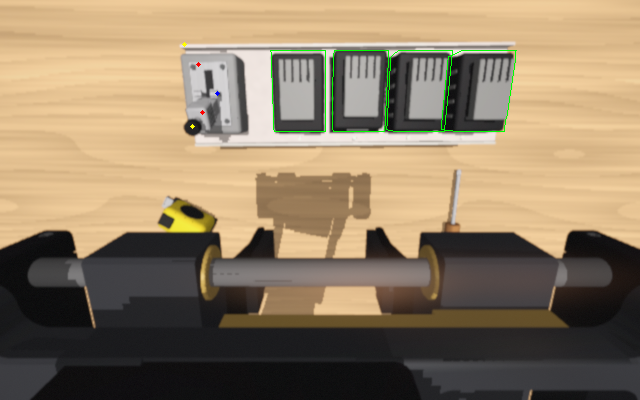

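```bash
cat > lev.py <<'E'
from h import *
np.set_printoptions(precision=1,suppress=True)
hinge=np.array([.6345,.117,.124]); Y=R.from_euler('z',.0136)
def pose(a,r):  # lever lean a (rad to the back), grasp point at r from hinge
    L=Y*R.from_euler('y',a); u=L.apply([0,0,1])
    y=-u; z=-L.apply([0,1,0]); x=np.cross(y,z)
    return hinge+u*(r-.019), R.from_matrix(np.c_[x,y,z])
def rel(a,r,ref=None):
    if ref is None: s=get_obs();p0=np.array(s['position']);R0=R.from_quat(s['tool_rot'])
    else: p0,R0=ref
    p,Q=pose(a,r);return np.r_[R0.inv().apply(p-p0)*1000,np.degrees((R0.inv()*Q).as_rotvec())]
E
python3 - <<'E'
from lev import *
print(np.array(get_obs()['q'])); print(rel(-.4,.125)); print(rel(-.4,.059)); print(pose(-.4,.125)[0]*1000)
E
```

```text
[-0.2  0.3  1.5 -0.   1.3  1.3]
[ -54.9  107.1 -118.3   -0.    -0.2   23. ]
[ -80.6  167.9 -118.3   -0.    -0.2   23. ]
[593.2 116.4 221.6]
```

Call:
{"api": "drive_tool", "payload": {
  "plan": [
    [-10,15,-25,0,0,5,52],
    [-20,35,-50,0,0,10,52],
    [-30,55,-75,0,0,15,52],
    [-42,75,-100,0,0,20,48],
    [-55,100,-118,0,0,23,48],
    [-55,107,-118,0,0,23,48],
    [-55,107,-118,0,0,23,48],
    [-55,107,-118,0,0,23,48]
  ]
}}

```text
time: 21.85
position: [0.5941, 0.1161, 0.2232]
tool_rot: [0.137, 0.694, -0.692, 0.145]
ft_force: [0.3, -0.1, -0.4]
grip_width: 0.0477
```

Run:
```python
from lev import *
im=camera('wrist');cv2.imwrite('pics/w6.png',im);C=cam('wrist')
for d in mark_of('wrist','collar_grip'): print(d,ray(None,d['location'],.1765,C)*1000)
print('q',np.array(get_obs()['q']),rel(-.4,.125),rel(-.4,.059))
```

```text
{'location': [317.8, 225.0], 'conf': 0.79} [608.4 118.2 176.5]
q [0.  0.4 1.8 0.  0.6 1.6] [ 1.9  1.7 -0.4 -0.1 -0.2 -0.2] [ 2.2 67.7 -0.5 -0.1 -0.2 -0.2]
```

View pics/w6.png

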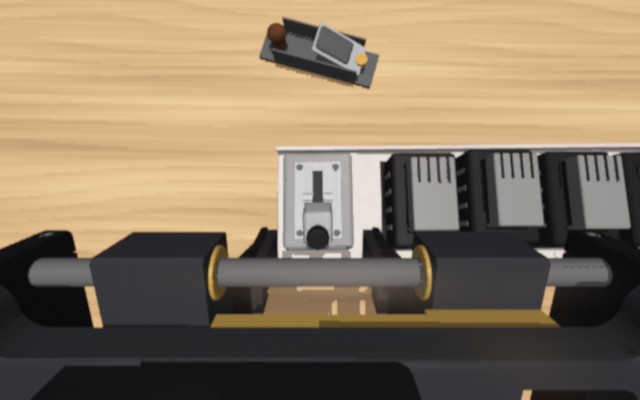

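Call:
{"api": "drive_tool", "payload": {
  "plan": [
    [2,15,0,0,0,0,48],
    [2,30,0,0,0,0,48],
    [2,45,0,0,0,0,48],
    [2,58,0,0,0,0,48],
    [2,64,0,0,0,0,48],
    [2,67,0,0,0,0,48],
    [2,67,0,0,0,0,40]
  ]
}}

```text
time: 22.65
position: [0.6172, 0.1174, 0.1596]
tool_rot: [0.137, 0.694, -0.692, 0.145]
ft_force: [0.7, -0.1, -0.4]
grip_width: 0.0452
```

Call:
{"api": "drive_tool", "payload": {
  "plan": [
    [0,0,0,0,0,0,32],
    [0,0,0,0,0,0,25],
    [0,0,0,0,0,0,12],
    [0,0,0,0,0,0,12],
    [0,0,0,0,0,0,12],
    [0,0,0,0,0,0,12],
    [0,0,0,0,0,0,12],
    [0,0,0,0,0,0,12]
  ],
  "newtons": 40
}}

```text
time: 23.45
position: [0.6173, 0.1178, 0.1606]
tool_rot: [0.137, 0.694, -0.692, 0.146]
ft_force: [-2.2, 3.9, 4.2]
grip_width: 0.0196
```

Run:
```python
from lev import *
s=get_obs();print(s['time'],s['grip_width']*1000,s['ft_force'],rel(-.4,.059))
```

```text
23.45 19.646973779116667 [-2.2  3.9  4.2] [-1.6  0.4  1.  -0.  -0.1 -0.1]
```

Call:
{"api": "drive_tool", "payload": {
  "plan": [
    [0,-2,0,0,0,0,12],
    [0,-4,0,0,0,0,12],
    [0,-6,0,0,0,0,12],
    [0,-8,0,0,0,0,12],
    [0,-9,0,0,0,0,12],
    [0,-9,0,0,0,0,12]
  ]
}}

```text
time: 24.05
position: [0.6143, 0.1177, 0.1676]
tool_rot: [0.137, 0.694, -0.692, 0.145]
ft_force: [4.5, 4.5, -5.7]
grip_width: 0.0199
```

Run:
```python
from lev import *
s=get_obs();Q=R.from_quat(s['tool_rot']);print(s['grip_width']*1000,'F tool',Q.inv().apply(s['ft_force']),rel(-.4,.068))
# swing rows relative to commanded pose = current, arc about the hinge by lever angle t
p0=np.array(s['position']);
r=.0675;ref=pose(-.4,r)
np.set_printoptions(precision=2,suppress=True)
for t in np.r_[np.arange(.1,.81,.1),.815]: print(round(t,3),rel(-.4+t,r,ref))
```

```text
19.911944925063917 F tool [-2.   7.  -4.4] [-1.6 -0.9  0.9 -0.  -0.1 -0.1]
0.1 [-4.84  0.24 -0.   -0.    0.   -5.73]
0.2 [ -9.64   0.97  -0.    -0.    -0.   -11.46]
0.3 [-14.33   2.17  -0.    -0.     0.   -17.19]
0.4 [-18.89   3.83   0.    -0.     0.   -22.92]
0.5 [-23.25   5.94   0.     0.    -0.   -28.65]
0.6 [-27.39   8.47   0.    -0.    -0.   -34.38]
0.7 [-31.24  11.41   0.    -0.    -0.   -40.11]
0.8 [-34.79  14.71   0.    -0.    -0.   -45.84]
0.815 [-35.29  15.24   0.    -0.    -0.   -46.7 ]
```

Call:
{"api": "drive_tool", "payload": {
  "plan": [
    [-2.4,0,0,0,0,-2.9,12],
    [-4.8,0.2,0,0,0,-5.7,12],
    [-9.6,1,0,0,0,-11.5,12],
    [-14.3,2.2,0,0,0,-17.2,12],
    [-18.9,3.8,0,0,0,-22.9,12],
    [-18.9,3.8,0,0,0,-22.9,12]
  ]
}}

```text
time: 24.65
position: [0.633, 0.1181, 0.1695]
tool_rot: [-0.005, 0.708, -0.706, 0.003]
ft_force: [2.0, 4.5, -5.6]
grip_width: 0.0197
```

Run:
```python
from lev import *
s=get_obs();Q=R.from_quat(s['tool_rot']);print(s['grip_width']*1000,'F tool',Q.inv().apply(s['ft_force']),rel(0,.068),'q',np.array(s['q']))
np.set_printoptions(precision=2,suppress=True)
for t in np.r_[np.arange(.1,.41,.1),.42]: print(round(t,3),rel(t,.0675,pose(0,.0675)))
```

```text
19.738761840823887 F tool [-2.1  5.6 -4.5] [-1.4 -3.5  1.1  0.1 -0.1  0.2] q [0.  0.6 1.4 0.  1.1 1.6]
0.1 [-4.84  0.24  0.    0.   -0.   -5.73]
0.2 [ -9.64   0.97   0.    -0.    -0.   -11.46]
0.3 [-14.33   2.17   0.    -0.    -0.   -17.19]
0.4 [-18.89   3.83   0.    -0.    -0.   -22.92]
0.42 [-19.78   4.22   0.     0.    -0.   -24.06]
```

Call:
{"api": "drive_tool", "payload": {
  "plan": [
    [0,-1,0,0,0,0,12],
    [0,-2,0,0,0,0,12],
    [0,-2,0,0,0,0,12]
  ]
}}

```text
time: 24.95
position: [0.6326, 0.1181, 0.1734]
tool_rot: [-0.003, 0.707, -0.707, 0.006]
ft_force: [3.4, 4.6, -8.4]
grip_width: 0.0194
```

Run:
```python
from lev import *
s=get_obs();Q=R.from_quat(s['tool_rot']);print(s['grip_width']*1000,'F tool',Q.inv().apply(s['ft_force']),rel(0,.068))
```

```text
19.395861195360496 F tool [-3.4  8.4 -4.5] [-1.9  0.4  1.1  0.1 -0.1 -0.2]
```

Call:
{"api": "drive_tool", "payload": {
  "plan": [
    [-4.8,0.5,0,0,0,-5.7,12],
    [-9.6,1.2,0,0,0,-11.5,12],
    [-14.3,2.4,0,0,0,-17.2,12],
    [-19,4,0,0,0,-22.9,12],
    [-20.8,4.5,0,0,0,-24,12],
    [-20.8,4.5,0,0,0,-24,12],
    [-20.8,4.5,0,0,0,-24,12]
  ]
}}

```text
time: 25.65
position: [0.6499, 0.1184, 0.1677]
tool_rot: [0.153, -0.691, 0.692, 0.145]
ft_force: [-4.9, 4.2, -5.7]
grip_width: 0.0197
```

Run:
```python
from lev import *
s=get_obs();Q=R.from_quat(s['tool_rot']);print(s['grip_width']*1000,'F tool',Q.inv().apply(s['ft_force']),rel(.4,.067),s['q'])
```

```text
19.656883829659996 F tool [ 2.1  7.2 -4.2] [-2.8 -1.8  1.2  0.1 -0.1  1.4] [0.  0.8 1.  0.  1.7 1.6]
```

Call:
{"api": "drive_tool", "payload": {
  "plan": [
    [-1,0,0,0,0,0,12],
    [-2,0,0,0,0,0,12],
    [-2,0,0,0,0,0,12]
  ]
}}

```text
time: 25.95
position: [0.6503, 0.1185, 0.1677]
tool_rot: [0.154, -0.69, 0.692, 0.146]
ft_force: [-6.8, 3.9, -4.5]
grip_width: 0.0199
```

Run:
```python
from lev import *
s=get_obs();Q=R.from_quat(s['tool_rot']);print(s['grip_width']*1000,'F tool',Q.inv().apply(s['ft_force']),rel(.4,.067))
```

```text
19.876950476937022 F tool [ 4.3  6.9 -4. ] [-2.4 -1.7  1.3  0.1 -0.   1.6]
```

Call:
{"api": "drive_tool", "payload": {
  "plan": [
    [-2,3,0,0,0,0,12],
    [-2,6,0,0,0,0,12],
    [-1,6,0,0,0,0,30],
    [0,6,0,0,0,0,45],
    [0,6,0,0,0,0,45],
    [0,6,0,0,0,0,45]
  ]
}}

```text
time: 26.55
position: [0.6535, 0.1171, 0.1644]
tool_rot: [0.149, -0.691, 0.693, 0.142]
ft_force: [-0.2, 0.6, -0.2]
grip_width: 0.0415
```

Call:
{"api": "drive_tool", "payload": {
  "plan": [
    [0,-10,0,0,0,0,45],
    [0,-30,0,0,0,0,45],
    [0,-55,0,0,0,0,45],
    [0,-85,0,0,0,0,45],
    [10,-110,0,0,0,8,45],
    [40,-125,20,0,0,16,45],
    [75,-130,50,0,0,24,45],
    [110,-130,85,0,0,24,45],
    [140,-130,120,0,0,24,45],
    [140,-130,120,0,0,24,45]
  ]
}}

```text
time: 27.55
position: [0.5771, -0.0068, 0.343]
tool_rot: [0.0, -0.706, 0.708, -0.005]
ft_force: [1.4, -0.1, 0.3]
grip_width: 0.045
```

```bash
python3 row.py w7
python3 - <<'E'
from h import *
im=cv2.imread('pics/w7.png')[20:200,130:540]; s=camera('scene'); cv2.imwrite('pics/s7.png',s)
a=cv2.resize(im,(780,342),interpolation=2); b=cv2.resize(s[150:250,190:420],(580,252),interpolation=2)
b=cv2.copyMakeBorder(b,0,0,0,200,cv2.BORDER_CONSTANT); cv2.imwrite('pics/v7.png',np.vstack([a,b])); print(get_obs()['time'],get_obs()['ft_force'])
E
```

```text
tcp [ 0.5787 -0.005   0.342 ] [ 0.0007 -0.7067  0.7075 -0.0052]
[351. 122.] 0.81 [ 0.6409 -0.0469  0.1   ]
[402. 125.] 0.81 [ 0.6379 -0.1126  0.1   ]
[453. 126.] 0.74 [ 0.6378 -0.1779  0.1   ]
lever_hinge [212.8 130.8] 0.73 [0.6304 0.1231 0.124 ]
collar_grip [195.5 110.6] 0.56 [0.6531 0.1218 0.176 ]
charger [331.6 129.1] 0.74 [ 0.6284 -0.0262  0.    ]
-0.4 0 [217.5722 127.3381]
-0.4 0.057 [203.584 150.479]
-0.4 0.088 [194.2291 165.9549]
0.4 0 [217.5722 127.3381]
0.4 0.057 [199.6746 106.9619]
0.4 0.088 [186.9653  92.4924]
27.85 [ 0.14758917 -0.15737747 -0.11885774]
```

View pics/v7.png

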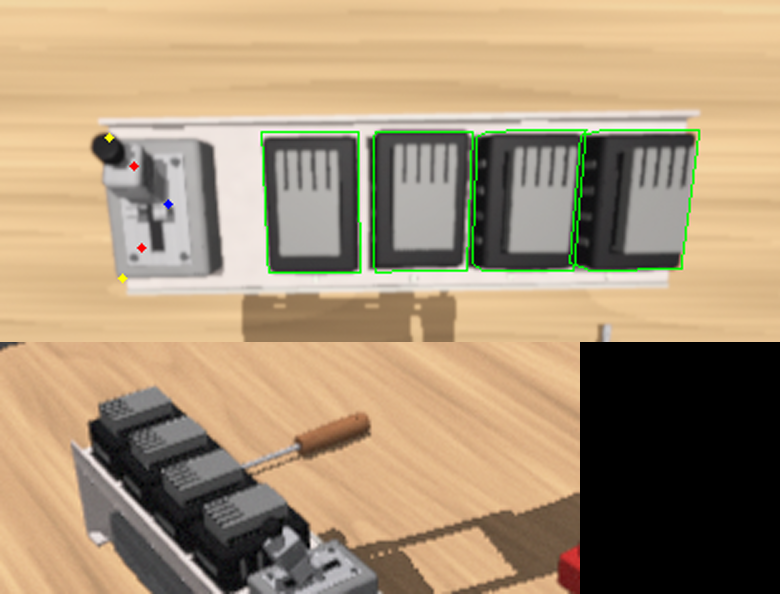

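Run:
```python
from lev import *
hinge=np.array([.6325,.118,.124])
camera('side');s=camera('side');c=camera('scene');out=[]
for n,im,old in (('scene',c,cv2.imread('pics/scene0.png')),('side',s,cv2.imread('pics/side0.png'))):
    row=[]
    for a,I in ((-.4,old),(.4,im)):
        q=proj(n,hinge+[0,0,.04]);x,y=np.round(q).astype(int)
        z=cv2.resize(I[y-22:y+22,x-28:x+28],None,fx=7,fy=7,interpolation=cv2.INTER_CUBIC)
        for r,col in ((.046,(0,255,0)),(.068,(0,0,255)),(.088,(0,255,255))):
            p=proj(n,hinge+Y.apply([r*np.sin(a),0,r*np.cos(a)]))-[x-28,y-22]; cv2.circle(z,tuple(np.round(p*7+3).astype(int)),3,col,-1)
        row.append(z)
    out.append(np.hstack(row))
cv2.imwrite('pics/v8.png',cv2.resize(np.vstack(out),(760,597)))
```

```text
(no output)
```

View pics/v8.png

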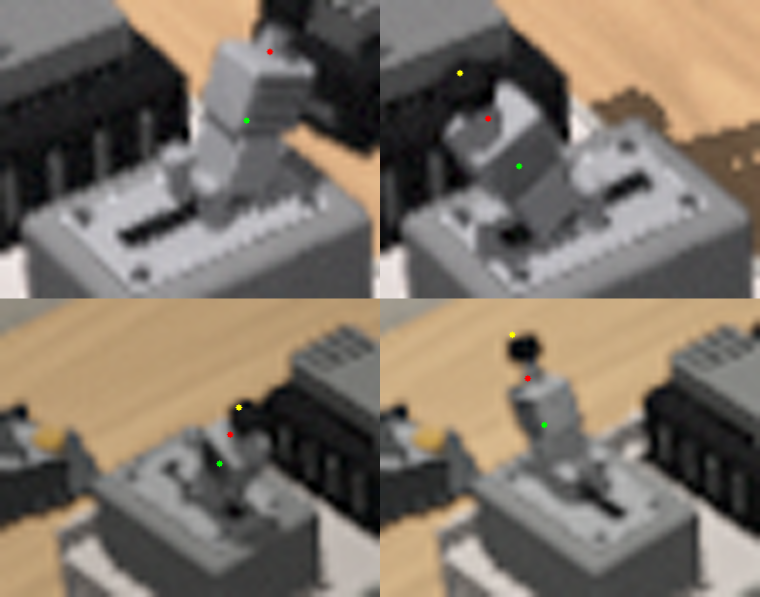

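```bash
python3 -c "
from rig import *
print(hand_in(),get_obs()['time'])"
```

```text
the job is handed in; nothing more can be done
the job is handed in; nothing more can be done
```

I put the three black packs on pads 1, 2 and 3. I then lifted the collar, swung the lever to the back and let the collar drop, and handed the job in at about 28 s. No verdict was reported.

- **Packs:** in the last wrist picture all four stand in a neat row, close to the outlines drawn from my measured pad positions. The network's marks agreed to about 3 mm on pads 1 and 2. On pad 3 it was off by about 5 mm, against the 10 mm allowed. It had been off by about that much before when the outline looked right, so I left the pack where it was.
- **Lever and collar:** the force rose when I pushed the lever further back, which fits the end stop. The lever's tip in the last pictures sits a few millimetres short of full travel, so I put the angle at about 0.76 rad, with 0.70 needed. I judged the collar to be down from the bare shaft visible above it in the side picture; I had no direct reading of it.
- **Swing:** halfway over, the lifting force suggested the collar had dropped slightly below the 7 mm needed, so I raised it 2 mm before finishing.
- **Everything else:** I did not aim for or knowingly touch the parked pack, tape measure, screwdriver or red look-alikes. I did not measure them again at the end. The arm ended clear of everything, with no force on the tool.

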